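Slide the cartridge tray through the gap to the practice board

ROBOT

A 6-joint arm with a two-finger parallel gripper is mounted at the origin on the work surface. World frame = base frame: x ahead of the robot, y to its left, z up, the work surface at z = 0. Lengths are in mm, angles in rad, forces in N, time in s.
With the tool pointing down it reaches from about 350 to 875 mm from the base axis. Payload 4.2 kg.
Tool frame: the origin (TCP) lies at the very end of the fingers, on their centre line; the grasp point (between the pads) lies arm.hold_point_z behind it (arm.hold_point_z is the distance from the TCP to the grasp point, in mm); y points along the fingers, x is the direction in which the jaws open and shut, and the axes are right-handed (so a half turn about y gives the same grasp; the last joint's range is limited). The gripper opens to 85 mm and grips with 20 to 120 N. Pads are 22 mm wide; open, the fingers measure 114 mm over their backs; the gripper's body (76 mm by 85 mm) begins 54 mm behind the grasp point. The pads swing forward as they close: fully open they stand 13 mm farther back than shut.
Start: joints at [-0.898, 0.385, 0.008, 0, -1.194, -0.259], TCP at [251.32, -572.222, 205.312] pointing down, gripper open.
Joint ranges: [-3.14, 3.14], [-1.21, 2.06], [-1.07, 1.41], [-3.16, 2.05], [-2.99, -0.16], [-3.1, 3.1]. Speed limits (rad/s): [2.79, 2.79, 3.14, 3.14, 3.14, 3.14].

INTERFACE

Orientations are given as a unit quaternion [x, y, z, w].
In Python, from bench import arm gives the robot as it stands.
- The arm moves only by the shell command python3 -m creep 'ROWS'. ROWS is JSON, a list of rows, each a list of 3 entries, a list of its own where there are three numbers: the shift along the world's x, y, z in mm, then the turn, a rotation vector about the world's x, y, z in rad, then the gripper command: -1 is shut, 1 is fully open, values between are in proportion. In form: [[[dx, dy, dz], [wx, wy, wz], jaw], ...]. A call has 1 to 12 rows; each row is the pose to reach, as a shift and turn from the pose commanded when the call began; what a row does not reach only later rows make up. A row lasts 1/12 s, in which the tool goes at most 41.7 mm and 7.16 degrees, less where a joint would pass 70% of its speed; a pose out of reach is approached as far as the arm can. A call with a gripper value outside its range is refused whole. The fingers move at their own pace and stop on an object; the grip force is fixed at half the most. Time passes only in rows, so rows that repeat a pose let the fingers close. It gives the time, the measured TCP pose, the force and the opening at its end, in the units of the state.
- arm.read_state(): the state, without advancing time (a new reading comes with each control period).
- arm.get_image(name): name is "side" or "top" or "wrist"; returns (picture, depth): 480x640x3 uint8, red, green, blue; 480x640 float32, mm along the optical axis (not along the pixel's ray), 0 where there is no reading.
- arm.camera_params(name): a dict with "camera_matrix" (3x3 intrinsics, pixels), "extrinsics" (4x4, takes a point from world to camera coordinates); the wrist camera has in their place "T_tool_cam" (4x4, takes a point from camera to tool coordinates, whose origin is the TCP and whose axes are the tool frame's). Camera axes: x right, y down, z forward; pixel columns grow to the right and rows downward; lengths in mm; the calibration is good to about 2 mm. A picture is of the moment at which its call begins: read the wrist's pose just before it. camera_params takes no time and is no camera call.
- arm.job_done(): hands the job in, once; it reports no verdict.
The state is a dict: "clock": time; "joints": joint angles; "joint_vel": joint speeds; "joint_efforts": joint torques, N m; "position": TCP position; "ee_rot": TCP orientation; "contact_force": force on the tool from outside, world axes, zero at the start; "wrist_torque": the same for the moment, N m; "gripper_width": finger opening in mm.
Only numpy, scipy, OpenCV 4.12 (cv2) and the standard library are available. Lean on these libraries where they do the work, as an engineer would, in place of code of your own. Each camera call takes 0.05 s, during which the arm holds its last target.

TASK

Push the open steel tray of needle cartridges along the table, through the narrow gap between the white control unit and the black case, until it has come right out on the other side and rests flush against the edge of the practice board. Push it only by its outer walls: do not grip or lift it, and keep the fingers out of the sterile inside of the tray. Leave the board lying where it is, and do not disturb the other things on the table.

Things in the scene. Friction and masses are not known exactly. Their poses are not given: they have to be found in the camera images.
- tray: Open steel tray, 88 mm along its own x, 100 mm along its own y, 24 mm high, walls 3 mm, upright corners rounded (14 mm radius); dark foam bed with nine needle cartridges fixed inside, below the rim. Loose, 0.28 to 0.46 kg. Origin at the centre of its underside. It starts beside one end of the gap, up to 30 mm out of line and 0.4 rad askew, its y axis roughly along the gap's y; both ends alike.
- gap (a point): Middle of the gap between control unit and black case, at table height. The gap is a straight passage along this point's y, open at both ends, 110 mm long (y -55 to +55 mm) and 96 mm wide (x -48 mm: flat back of the control unit; x +48 mm: flat front of the black case). The tray fits through with its own y along this y, with 4 mm to spare on each side.
- black_case: Black closed case on the gap's +x side: 120 mm along x, 110 along y, 50 high, fixed; origin at the centre of its underside; its y position varies by 5 mm either way. Across the gap, fixed too, stands the white control unit (screen, knob, black handpiece on top): 120 mm along x (gap's x -48 to -168), 110 along y, 50 high, knob to 62, handpiece at gap's x -146 to 83 mm high.
- practice_board: Wooden practice clipboard, 230 mm along its own x, 160 mm along its own y, 6 mm thick, beige practice skin on it, steel clip at its +x end (18 mm high). Loose, 0.9 kg, beyond the gap from the tray; one of its 230 mm edges (own y +80 or -80 mm) faces the gap, 115 to 135 mm past the gap's end, within 0.05 rad of square to the passage. Origin at the centre of its underside.
- cup_disc: small white plastic cup-holder disc, 42 mm diameter, 12 mm high, lying on the practice board; loose; origin at the centre of its underside
- phone: smartphone with dark screen and rose-coloured body, 68 x 138 x 8 mm, lying on top of the black case; loose; origin at the centre of its underside
- pump_bottle: clear pump bottle, 48 mm diameter, 133 mm high, white pump head, standing beyond the black case; loose; origin at the centre of its underside
- pen_pot: patterned beige and gold pen pot, 81 mm diameter, 110 mm high, with pens reaching to about 180 mm; loose; origin at the centre of its underside
- pigment_a: small brown pigment bottle with black nozzle, 28 mm diameter, 75 mm high; loose; origin at the centre of its underside
- pigment_b: small pinkish-red pigment bottle with black nozzle, 28 mm diameter, 75 mm high; loose; origin at the centre of its underside
- drink: dark soft-drink bottle with red cap and label, 62 mm diameter, 210 mm high; loose; origin at the centre of its underside
Things that resemble listed ones, but are neither listed nor needed, are in the scene too. There is more than one size of the tray; the job needs the smaller. What is meant by the part that bears gap is not orange, and is the larger of those in its own colour.

How it is judged (in metres and radians):
On the way:
1. the tray passes between the control unit and the black case, flat on the table (y of tray in the frame of gap between -0.04 and 0.04 m and x of tray in the frame of gap between -0.01 and 0.01 m and height (world z) of tray below 0.008 m), for 0.1 s.
At the end, for the whole second after the job is handed in: The tray, having gone through the gap, lies flat and still beyond it, wholly out of it, an end wall within 8 mm of the board edge facing the gap, square to it within 0.10 rad, its centre within 80 mm of the middle of that edge; the board is within 15 mm of its start ((y of tray in the frame of practice_board between 0.125 and 0.138 m or y of tray in the frame of practice_board between -0.138 and -0.125 m) and x of tray in the frame of practice_board between -0.08 and 0.08 m and angle between the y axis of tray and the y axis of practice_board, either way round below 0.1 rad and (y of tray in the frame of gap between 0.105 and 0.2 m or y of tray in the frame of gap between -0.2 and -0.105 m) and height (world z) of tray below 0.006 m and angle between tray's own z axis and vertical below 0.05 rad and linear speed of each of tray, practice_board below 0.01 m/s and distance of practice_board from where it was at the start of the episode below 0.015 m); the robot touches nothing.
It fails at once if the tray is lifted or tipped (height (world z) of tray above 0.012 m or angle between tray's own z axis and vertical above 0.2 rad).
It fails at once if the fingers reach over the tray's wall below the rim: the point between the fingertips enters the tray or straddles its wall (x of the grasp point in the frame of tray between -0.046 and 0.046 m and y of the grasp point in the frame of tray between -0.052 and 0.052 m and z of the grasp point in the frame of tray below 0.045 m).
It fails at once if the practice board is shoved more than 15 mm or lifted (distance of practice_board from where it was at the start of the episode above 0.015 m or height (world z) of practice_board above 0.012 m).
It fails at once if another thing is moved more than 25 mm or knocked over (distance of any of cup_disc, phone, pump_bottle, pen_pot, pigment_a, pigment_b, drink from where it was at the start of the episode above 0.025 m or angle between any of cup_disc, phone, pump_bottle, pen_pot, pigment_a, pigment_b, drink's own z axis and vertical above 0.35 rad).
It also fails if it takes over 72 s, if anything falls off the work surface, if the arm or the gripper's body presses on something with over 40 N, if the wrist force passes 120 N, or if a joint passes its speed limit or range.

## Working session

There is one attempt and no reset: what is moved stays moved. The work goes in short steps, Python scripts to look and compute and a shell command to move; the robot and the scene stay as the last step left them, time stands still between calls to the robot, and variables do not carry over. Pictures are saved under pics/ and viewed, and the job is handed in when it is done.

```bash
mkdir -p pics; ls
cat > h.py <<'E'
import numpy as np, cv2
from bench import arm
def grab(n,tag):
    st=arm.read_state(); im,d=arm.get_image(n); p=arm.camera_params(n)
    cv2.imwrite(f'pics/{tag}.png',im[:,:,::-1]); np.savez(f'pics/{tag}.npz',im=im,d=d,K=p['camera_matrix'],E=p.get('extrinsics',np.eye(4)))
    return im,d,p,st
def load(tag):
    z=np.load(f'pics/{tag}.npz'); return z['im'],z['d'],z['K'],z['E']
def ray(K,E,uv,z):
    uv=np.atleast_2d(np.asarray(uv,float)); R=E[:3,:3];t=E[:3,3]
    d=(np.linalg.inv(K)@np.c_[uv,np.ones(len(uv))].T).T@R; c=-R.T@t
    return c+d*((z-c[2])/d[:,2])[:,None]
def proj(K,E,P):
    P=np.atleast_2d(P); q=(E[:3,:3]@P.T).T+E[:3,3]; q=(K@q.T).T; return q[:,:2]/q[:,2:]
def cloud(d,K,E):
    v,u=np.mgrid[:480,:640]; x=np.stack([(u-K[0,2])/K[0,0]*d,(v-K[1,2])/K[1,1]*d,d],-1)
    return (x-E[:3,3])@E[:3,:3]
E
python3 - <<'E'
from h import *
for n in('top','side','wrist'):
    im,d,p,st=grab(n,n+'0')
print(st,arm.hold_point_z)
print(arm.camera_params('top'))
print(arm.camera_params('wrist'))
E
```

```text
pics
{'clock': 0.1, 'joints': array([-8.98406754e-01,  3.85466078e-01,  6.76875856e-03, -4.20436089e-04,
       -1.19401530e+00, -2.58609685e-01]), 'joint_vel': array([-7.51409628e-06, -1.13830430e-03,  2.47795765e-03,  2.60318486e-03,
        1.84530282e-03, -1.88376499e-03]), 'joint_efforts': array([-7.74473119e-04, -3.93319881e+01,  1.88929403e+01,  4.19793874e+00,
       -2.54381528e-03, -3.37202117e-06]), 'position': array([ 251.07978823, -571.72345766,  204.3438443 ]), 'ee_rot': array([ 0.3860747 ,  0.59235979, -0.59167136, -0.38727408]), 'contact_force': array([-1.17223331,  1.15043714,  0.16612433]), 'wrist_torque': array([ 0.04048843,  0.06493386, -0.00437904]), 'gripper_width': 85.399611826497} 18.700000000000003
{'camera_matrix': array([[448.70064374,   0.        , 308.24688921],
       [  0.        , 448.70064374, 243.61942389],
       [  0.        ,   0.        ,   1.        ]]), 'extrinsics': array([[ 2.45453046e-02, -9.99610643e-01,  1.32698792e-02,
         2.46266145e+01],
       [-9.98573756e-01, -2.51450663e-02, -4.70975558e-02,
         5.42822541e+02],
       [ 4.74128900e-02, -1.20949292e-02, -9.98802148e-01,
         1.15645683e+03],
       [ 0.00000000e+00,  0.00000000e+00,  0.00000000e+00,
         1.00000000e+00]])}
{'camera_matrix': array([[425.37592822,   0.        , 315.70950548],
       [  0.        , 425.37592822, 240.82998575],
       [  0.        ,   0.        ,   1.        ]]), 'T_tool_cam': array([[ 9.99999533e-01, -7.26729271e-04,  6.37125462e-04,
         4.93946630e-01],
       [-8.22164033e-04, -2.93129115e-01,  9.56072511e-01,
        -1.68804491e+02],
       [-5.08045856e-04, -9.56072588e-01, -2.93129576e-01,
         7.50995471e+01],
       [ 0.00000000e+00,  0.00000000e+00,  0.00000000e+00,
         1.00000000e+00]])}
```

View pics/top0.png

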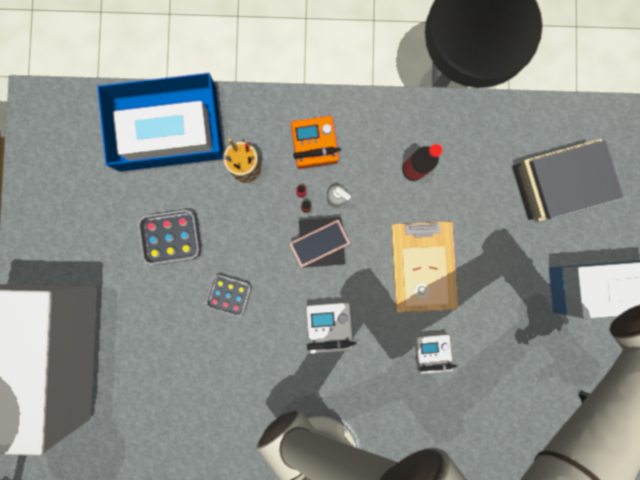

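View pics/side0.png

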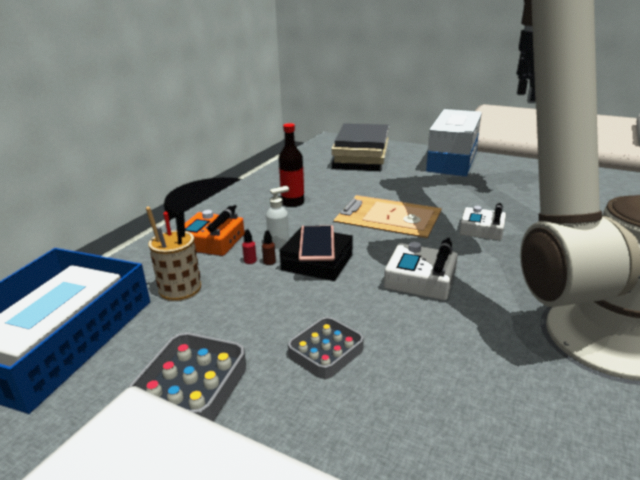

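Run:
```python
from h import *
from scipy.spatial.transform import Rotation as R
print(R.from_quat(arm.read_state()['ee_rot']).as_matrix().round(3))
```

```text
[[-0.402 -0.001 -0.916]
 [ 0.916  0.001 -0.402]
 [ 0.002 -1.     0.   ]]
```

Run:
```python
from h import *
im,d,K,E=load('top0')
c=im[190:390,190:490,::-1]; cv2.imwrite('pics/crop0.png',cv2.resize(c,None,fx=2.6,fy=2.6,interpolation=cv2.INTER_CUBIC))
P=cloud(d,K,E)
for uv in [(270,270),(390,350),(230,294),(322,250),(325,335),(425,285),(435,355)]:
    print(uv,P[uv[1],uv[0]].round(1), ray(K,E,uv,0).round(1))
hm=np.clip(P[:,:,2]*3,0,255).astype(np.uint8); cv2.imwrite('pics/hm.png',cv2.applyColorMap(cv2.resize(hm[190:390,190:490],None,fx=2.6,fy=2.6,interpolation=0),cv2.COLORMAP_JET))
```

```text
(270, 270) [ 4.708e+02  1.366e+02 -4.000e-01] [[470.9 136.6   0. ]]
(390, 350) [ 270.  -182.3   -0.3] [[ 270.1 -182.3    0. ]]
(230, 294) [407.1 235.9  20.9] [[405.7 239.2   0. ]]
(322, 250) [524.8   3.8  56.1] [[526.7   1.3   0. ]]
(325, 335) [313.2  -8.7  53.2] [[305.1 -11.6   0. ]]
(425, 285) [ 441.9 -268.2   13.4] [[ 441.4 -271.9    0. ]]
(435, 355) [ 266.9 -289.1   37.5] [[ 259.7 -300.3    0. ]]
```

View pics/crop0.png

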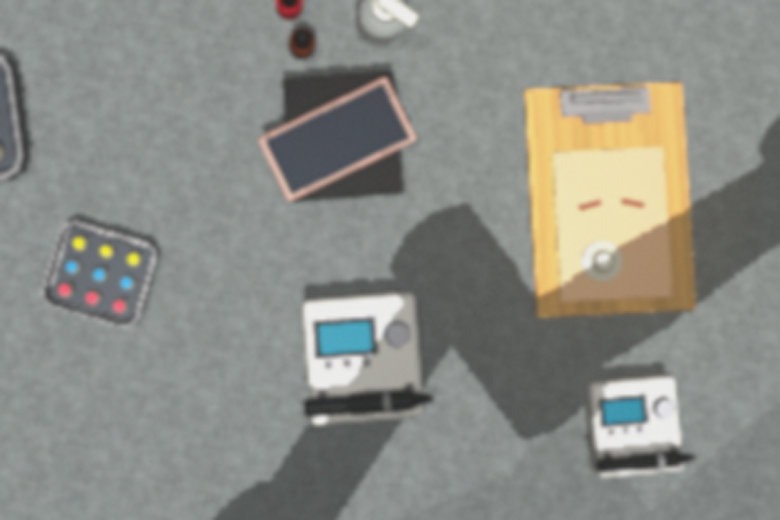

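View pics/hm.png

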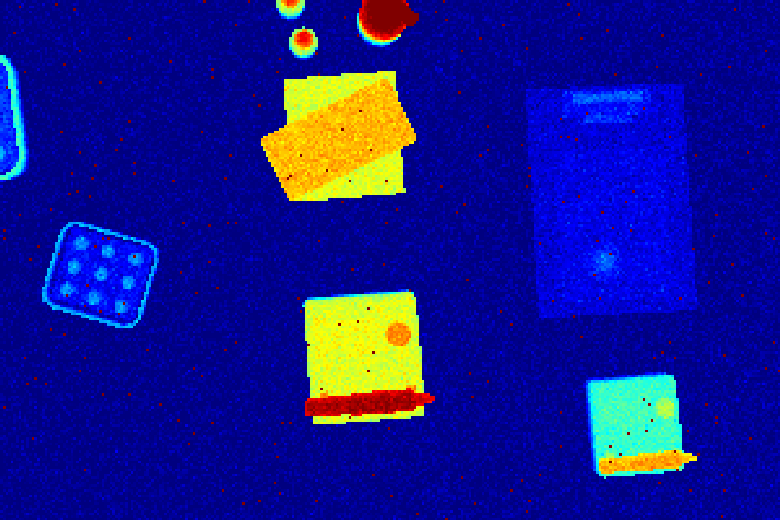

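```bash
cat > meas.py <<'E'
from h import *
def rect(P,m,shr=None):
    pts=P[m][:,:2].astype(np.float32)
    r=cv2.minAreaRect(pts); return r
def edges(P,m,name):
    m=cv2.morphologyEx(m.astype(np.uint8),cv2.MORPH_OPEN,np.ones((3,3)))
    n,l,s,c=cv2.connectedComponentsWithStats(m); k=1+np.argmax(s[1:,4]); mm=l==k
    r=rect(P,mm); print(name,'n',s[k,4],'z',np.median(P[mm][:,2]).round(1),'centre',np.round(r[0],1),'size',np.round(r[1],1),'ang',round(r[2],2)); return mm
if __name__=='__main__':
    import sys
    im,d,K,E=load(sys.argv[1]); P=cloud(d,K,E)
    v,u=np.mgrid[:480,:640]
    Z=P[:,:,2]
    def box(a,b,c,e): return (u>=a)&(u<b)&(v>=c)&(v<e)
    print(f'')
    mc=edges(P,box(285,360,215,275)&(Z>40)&(Z<70),'case+phone')
    mu=edges(P,box(295,365,295,365)&(Z>42)&(Z<75),'unit')
    mb=edges(P,box(385,470,215,320)&(Z>3)&(Z<25),'board')
    mt=edges(P,box(200,260,265,325)&(Z>8)&(Z<40),'tray')
    # line fits: facing edges
    def fit(mm,cols,which,z,nm):
        pts=[]
        for c in cols:
            r=np.where(mm[:,c])[0]
            if len(r)==0: continue
            pts.append((c, r.max()+.5 if which=='max' else r.min()-.5))
        W=ray(K,E,pts,z)[:,:2].astype(np.float32)
        vx,vy,x0,y0=cv2.fitLine(W,cv2.DIST_HUBER,0,.01,.01).ravel()
        if vy<0: vx,vy=-vx,-vy
        res=(W-[x0,y0])@[vy,-vx]
        print(nm,'pt',round(x0,1),round(y0,1),'yaw of +y axis dev',round(float(np.arctan2(-vx,vy)),4),'res',res.std().round(2))
    fit(mc,range(312,343),'max',50,'case front(phone may overhang)')
    fit(mu,range(310,350),'min',50,'unit back')
    fit(mu,range(312,350),'max',50,'unit front')
E
python3 meas.py top0
```

```text
case+phone n 2289 z 57.1 centre [545.6  10.9] size [120.2 148.1] ang 5.79
unit n 1631 z 51.0 centre [343.9 -18.6] size [ 95.7 109.8] ang 5.66
board n 5138 z 8.2 centre [ 491.7 -267.7] size [231.9 161.7] ang 4.1
tray n 704 z 12.3 centre [404.4 240.4] size [85.4 72.7] ang 77.25
case front(phone may overhang) pt 486.7 -5.2 yaw of +y axis dev 0.0988 res 0.76
unit back pt 392.0 -16.7 yaw of +y axis dev 0.0944 res 1.08
unit front pt 298.9 -22.3 yaw of +y axis dev 0.1101 res 0.95
```

```bash
cat > tray.py <<'E'
from h import *
GO=np.array([439.2,-9.2]); GY=0.099
def tray(P,u0,v0,u1,v1,lo=14,hi=32):
    v,u=np.mgrid[:480,:640]; m=(u>=u0)&(u<u1)&(v>=v0)&(v<v1)&(P[:,:,2]>lo)&(P[:,:,2]<hi)
    n,l,s,c=cv2.connectedComponentsWithStats(m.astype(np.uint8),connectivity=8)
    ks=[i for i in range(1,n) if s[i,4]>=12]; m=np.isin(l,ks)
    r=cv2.minAreaRect(P[m][:,:2].astype(np.float32)); (w,h)=r[1]; a=np.radians(r[2])
    # trays x side is shorter
    if w>h: a=a-np.pi/2
    a=(a+np.pi/4)%(np.pi/2)-np.pi/4 if False else a
    while a>np.pi/2:a-=np.pi
    while a<-np.pi/2:a+=np.pi
    rel=np.array(r[0])-GO; c,s_=np.cos(GY),np.sin(GY)
    g=[c*rel[0]+s_*rel[1],-s_*rel[0]+c*rel[1]]
    print('tray n',m.sum(),'c',np.round(r[0],1),'size',np.round(r[1],1),'yaw',round(a,3),'| gap frame',np.round(g,1),'yaw',round(a-GY,3))
    return np.array(r[0]),a
E
python3 - <<'E'
from tray import *
im,d,K,E=load('top0'); P=cloud(d,K,E)
tray(P,200,265,260,325)
im,d,K,E=load('side0'); P=cloud(d,K,E)
tray(P,280,310,370,385)
E
```

```text
tray n 477 c [404.5 240.9] size [100.2  88.3] yaw -0.263 | gap frame [ -9.8 252.3] yaw -0.362
tray n 1645 c [404.5 243.9] size [101.7  90.4] yaw -0.247 | gap frame [ -9.5 255.3] yaw -0.346
```

```bash
python3 -m creep '[[[15,35,0],[0,0,0.12],-0.15],[[30,70,0],[0,0,0.24],-0.15],[[45,105,0],[0,0,0.36],-0.15],[[60,140,0],[0,0,0.48],-0.15],[[75,175,0],[0,0,0.6],-0.15],[[90,210,0],[0,0,0.72],-0.15],[[105,245,0],[0,0,0.84],-0.15],[[120,280,0],[0,0,0.96],-0.15],[[135,315,0],[0,0,1.08],-0.15],[[150,350,0],[0,0,1.2],-0.15],[[165,385,0],[0,0,1.32],-0.15],[[180,420,0],[0,0,1.44],-0.15]]'
```

```text
clock: 1.15
position: [431.4, -150.4, 205.4]
ee_rot: [-0.102, 0.7, -0.7, 0.102]
contact_force: [-0.3, 0.1, -0.2]
gripper_width: 36.4
```

```bash
python3 -m creep '[[[0,35,0],[0,0,0.1],-0.15],[[0,70,0],[0,0,0.2],-0.15],[[0,105,0],[0,0,0.3],-0.15],[[0,140,0],[0,0,0.4],-0.15],[[0,175,0],[0,0,0.5],-0.15],[[-10,210,0],[0,0,0.6],-0.15],[[-25,245,0],[0,0,0.7],-0.15],[[-40,280,0],[0,0,0.8],-0.15],[[-56,314,0],[0,0,0.9],-0.15],[[-72,347,0],[0,0,0.97],-0.15],[[-88,380,0],[0,0,1.03],-0.15],[[-104,411,0],[0,0,1.03],-0.15]]'
python3 - <<'E'
from h import *
from scipy.spatial.transform import Rotation as R
im,d,p,st=grab('wrist','w1'); 
M=R.from_quat(st['ee_rot']).as_matrix(); print(st['position'],np.degrees(np.arctan2(M[1,0],M[0,0])),st['joints'])
E
```

```text
clock: 2.15
position: [326.0, 260.3, 205.4]
ee_rot: [-0.432, 0.56, -0.559, 0.432]
contact_force: [0.6, 0.2, 0.7]
gripper_width: 36.6
[326.02573377 260.26729311 205.42082273] -104.6152860867221 [ 1.06677460e+00  2.09766276e-02 -4.62956902e-01 -4.46586326e-05
 -1.08641198e+00  2.48957637e-01]
```

View pics/w1.png

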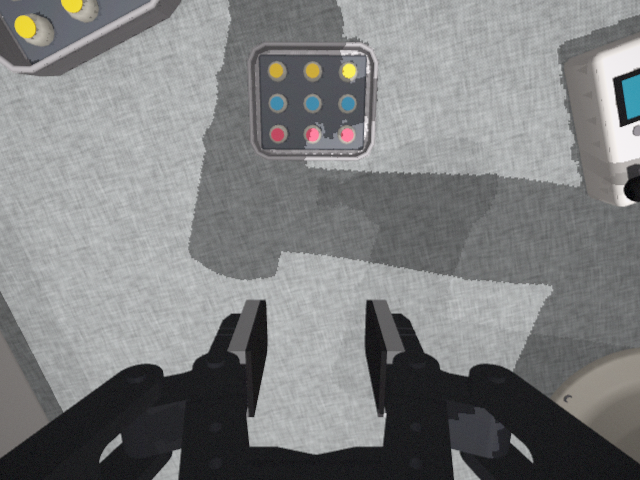

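```bash
python3 -m creep '[[[0,0,-38],[0,0,0],-0.15],[[0,0,-76],[0,0,0],-0.15],[[0,0,-114],[0,0,0],-0.15],[[0,0,-152],[0,0,0],-0.15],[[0,0,-180],[0,0,0],-0.15],[[0,0,-197],[0,0,0],-0.15],[[0,0,-197],[0,0,0],-0.15]]'
python3 - <<'E'
from h import *
from tray import *
from scipy.spatial.transform import Rotation as R
im,d,p,st=grab('wrist','w2'); 
M=R.from_quat(st['ee_rot']).as_matrix(); T=np.eye(4);T[:3,:3]=M;T[:3,3]=st['position']
E=np.linalg.inv(T@p['T_tool_cam']); P=cloud(d,p['camera_matrix'],E)
print(st['position'])
hm=np.clip(P[:,:,2]*3+20,0,255).astype(np.uint8);cv2.imwrite('pics/w2h.png',cv2.applyColorMap(hm,2))
E
```

```text
clock: 2.78
position: [325.7, 256.0, 5.1]
ee_rot: [0.434, -0.559, 0.561, -0.428]
contact_force: [-0.3, 0.0, -0.4]
gripper_width: 36.3
[325.65618324 255.98891398   5.09260531]
```

View pics/w2.png

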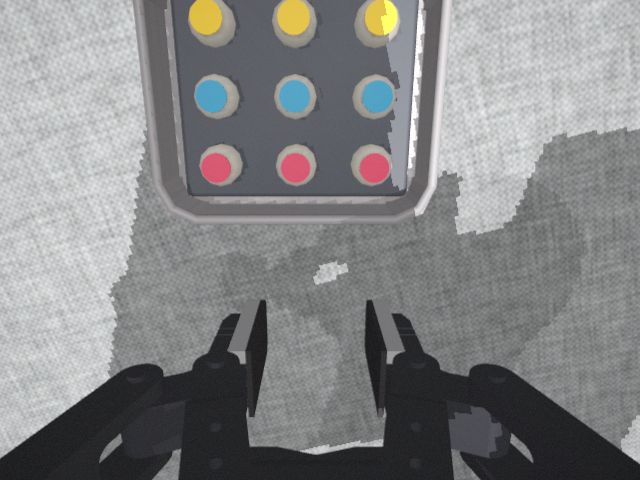

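View pics/w2h.png

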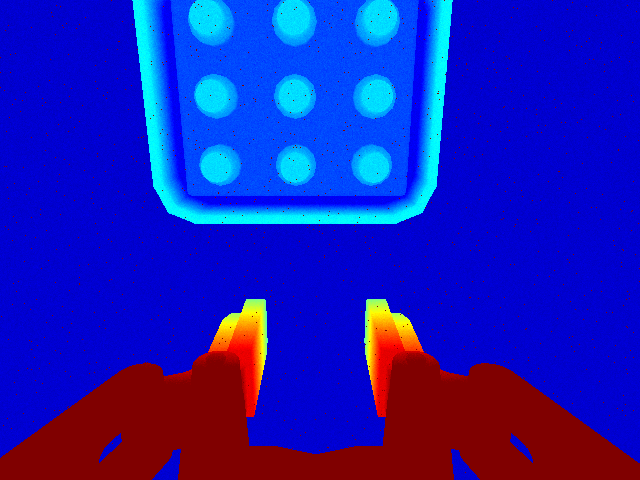

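```bash
cat > wr.py <<'E'
from h import *
from scipy.spatial.transform import Rotation as R
def wcloud(d,p,st):
    M=R.from_quat(st['ee_rot']).as_matrix(); T=np.eye(4);T[:3,:3]=M;T[:3,3]=st['position']
    E=np.linalg.inv(T@p['T_tool_cam']); return cloud(d,p['camera_matrix'],E),E
E
python3 - <<'E'
from wr import *
im,d,K,_=load('w2'); st=arm.read_state(); p=arm.camera_params('wrist')
P,E=wcloud(d,p,st)
for uv in [(255,303),(385,303),(255,320),(258,350)]:print(uv,P[uv[1],uv[0]].round(1))
m=(P[:,:,2]>17)&(P[:,:,2]<30); m[235:]=0
M=R.from_quat(st['ee_rot']).as_matrix()
L=(P[m]-st['position'])@M   # tool coords
tip=[(P[303,255]-st['position'])@M,(P[303,385]-st['position'])@M];print(np.round(tip,1))
print(np.percentile(L,[.2,50,99.8],axis=0).round(1))
# near wall outer edge
rows=[]
for c in range(200,400,4):
    r=np.where(m[:,c])[0]
    if len(r): rows.append((P[r.max(),c]-st['position'])@M)
rows=np.array(rows); print(np.polyfit(rows[:,0],rows[:,2],1), rows[:,2].mean())
E
```

```text
(255, 303) [342.4 275.5  41.5]
(385, 303) [330.8 232.   41.3]
(255, 320) [341.7 274.1  53.3]
(258, 350) [333.6 275.   57.9]
[[-21.3 -34.7  10.7]
 [ 23.7 -34.3  10.4]]
[[-57.6 -22.   35.2]
 [ -8.2 -17.5  76.1]
 [ 42.3 -10.2 108.7]]
[-1.71908960e-03  3.53129818e+01] 35.32453556287163
```

Run:
```python
import numpy as np
GO=np.array([439.2,-9.2]);GY=.099
Rm=lambda a:np.array([[np.cos(a),-np.sin(a)],[np.sin(a),np.cos(a)]])
cor=GO+Rm(GY)@[-.35,254.4+82.7]
t0=np.array([325.7,256.0]); z=Rm(-.2555)@[1,0]
tc=t0+z*24.5
print('approach',(z*24.5).round(1),cor)
for k in range(0,13):
    a=.225*k/12; print(k,(cor+Rm(a)@(tc-cor)-tc).round(1),round(a,3))
```

```text
approach [23.7 -6.2] [405.5333017  326.21479682]
0 [0. 0.] 0.0
1 [ 1.4 -1. ] 0.019
2 [ 2.9 -2.1] 0.037
3 [ 4.4 -3. ] 0.056
4 [ 5.9 -4. ] 0.075
5 [ 7.4 -4.9] 0.094
6 [ 8.9 -5.8] 0.113
7 [10.5 -6.7] 0.131
8 [12.  -7.5] 0.15
9 [13.6 -8.3] 0.169
10 [15.2 -9.1] 0.188
11 [16.8 -9.9] 0.206
12 [ 18.5 -10.6] 0.225
```

```bash
python3 -m creep '[[[6,-1.5,0],[0,0,0],-0.15],[[12,-3,0],[0,0,0],-0.15],[[17,-4.5,0],[0,0,0],-0.15],[[21,-5.5,0],[0,0,0],-0.15],[[22.5,-6,0],[0,0,0],-0.15]]'
python3 -m creep '[[[2.6,-1.2,0],[0,0,0.019],-0.15],[[4.1,-2.3,0],[0,0,0.037],-0.15],[[5.6,-3.2,0],[0,0,0.056],-0.15],[[7.1,-4.2,0],[0,0,0.075],-0.15],[[8.6,-5.1,0],[0,0,0.094],-0.15],[[10.1,-6,0],[0,0,0.113],-0.15],[[11.7,-6.9,0],[0,0,0.131],-0.15],[[13.2,-7.7,0],[0,0,0.15],-0.15],[[14.8,-8.5,0],[0,0,0.169],-0.15],[[16.4,-9.3,0],[0,0,0.188],-0.15],[[18,-10.1,0],[0,0,0.206],-0.15],[[19.7,-10.8,0],[0,0,0.225],-0.15]]'
python3 - <<'E'
from wr import *
from tray import tray
im,d,p,st=grab('side','s3'); K,E=p['camera_matrix'],p['extrinsics']
print(st['position'])
E
```

```text
clock: 3.25
position: [351.0, 253.2, 9.2]
ee_rot: [-0.43, 0.561, -0.56, 0.432]
contact_force: [-1.2, -0.9, -0.1]
gripper_width: 36.1
clock: 4.25
position: [369.7, 241.9, 8.3]
ee_rot: [0.492, -0.508, 0.508, -0.492]
contact_force: [-0.3, 0.3, -0.5]
gripper_width: 36.4
[369.66740722 241.88323124   8.297306  ]
```

View pics/s3.png

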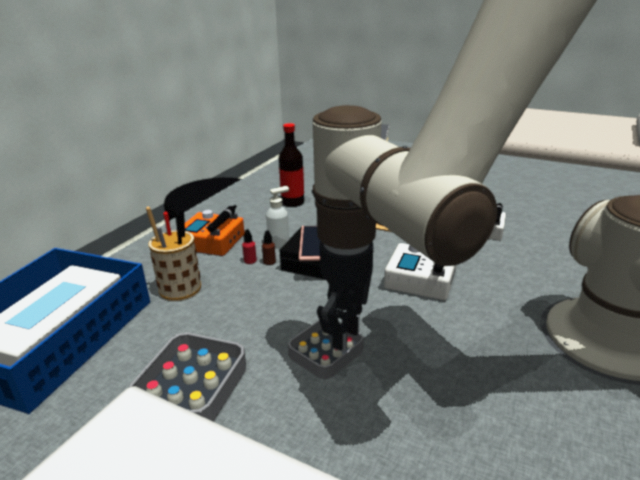

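```bash
python3 -m creep '[[[-6,0,0],[0,0,0],-0.15],[[-14,0,0],[0,0,0],-0.15],[[-22,0,0],[0,0,0],-0.15],[[-28,0,0],[0,0,0],-0.15],[[-28,0,0],[0,0,0],-0.15],[[-28,0,0],[0,0,0],-0.15]]'
cat > wtray.py <<'E'
from wr import *
import sys
GO=np.array([439.2,-9.2]);GY=.099
tag=sys.argv[1]
im,d,p,st=grab('wrist',tag); P,E=wcloud(d,p,st)
M=R.from_quat(st['ee_rot']).as_matrix()
v,u=np.mgrid[:480,:640]
m=(P[:,:,2]>17)&(P[:,:,2]<31)&(d>0)
L=(P-st['position'])@M
m&=(L[:,:,2]>14)&(abs(L[:,:,0])<75)&(v<300)
m=cv2.morphologyEx(m.astype(np.uint8),cv2.MORPH_OPEN,np.ones((3,3)))>0
print('pos',st['position'].round(1),'yaw',round(float(np.arctan2(M[1,0],M[0,0])),3))
Lm=L[m]; print('tool x range',np.percentile(Lm[:,0],[.2,99.8]).round(1),'z',np.percentile(Lm[:,2],[.2,99.8]).round(1),'zworld',np.median(P[m][:,2]).round(1))
rows=[]
for c in range(0,640,3):
    r=np.where(m[:,c])[0]
    if len(r): rows.append(L[r.max(),c])
rows=np.array(rows); mid=(np.percentile(Lm[:,0],.2)+np.percentile(Lm[:,0],99.8))/2
k=abs(rows[:,0]-mid)<26
W=rows[k][:,[0,2]]
pf=np.polyfit(W[:,0],W[:,1],1); print('near wall slope',pf[0].round(4),'z at tray mid',np.polyval(pf,mid).round(1),'mid x',mid.round(1),'res',np.std(W[:,1]-np.polyval(pf,W[:,0])).round(2))
half=float(sys.argv[2])  # half size along normal
a=np.arctan(pf[0]); c=np.array([mid-half*np.sin(a),0,np.polyval(pf,mid)+half*np.cos(a)])
w=st['position']+M@c; yaw=np.arctan2(M[1,2],M[0,2])-a  # tool x->z sense reversed in the plan view? 
dirn=M@np.array([np.cos(a),0,np.sin(a)]); ang=np.arctan2(dirn[1],dirn[0])
rel=w[:2]-GO; cc,ss=np.cos(GY),np.sin(GY)
print('centre',w[:2].round(1),'wall dir ang',round(ang,4),'gap',np.round([cc*rel[0]+ss*rel[1],-ss*rel[0]+cc*rel[1]],1))
E
python3 wtray.py w4 44
```

```text
clock: 4.8
position: [341.0, 242.2, 8.5]
ee_rot: [0.492, -0.508, 0.508, -0.492]
contact_force: [-0.4, -0.6, 0.7]
gripper_width: 36.6
pos [341.  242.2   8.5] yaw -1.602
tool x range [-57.5  51.2] z [ 14.5 108.5] zworld 22.9
near wall slope -0.2089 z at tray mid 18.3 mid x -3.1 res 0.51
centre [402.2 234.4] wall dir ang -1.8081 gap [-12.7 246. ]
```

View pics/w4.png

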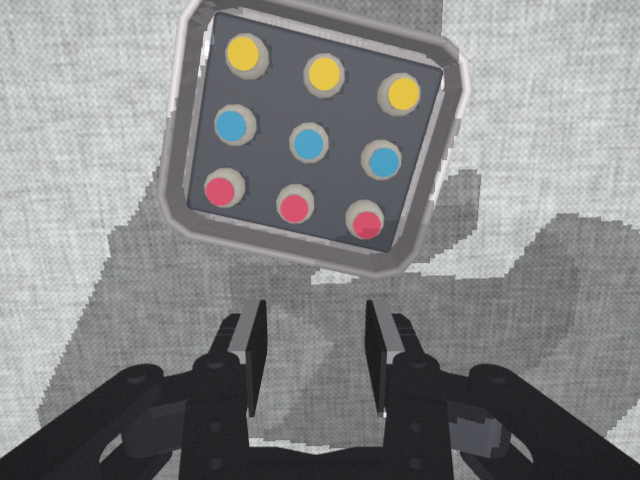

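Run:
```python
from tray import *
im,d,p,st=grab('side','s5')
for t in('side0','s3','s5'):
    im,d,K,E=load(t);P=cloud(d,K,E)
    tray(P,280,310,370,385)
    c=im[260:390,260:400,::-1]; cv2.imwrite(f'pics/c_{t}.png',cv2.resize(c,None,fx=4,fy=4,interpolation=2))
    # finger points: dark near TCP
    if t!='side0':
        q=np.array([369.7,241.9]) if t=='s3' else np.array([341,242.2])
        m=(np.hypot(P[:,:,0]-q[0],P[:,:,1]-q[1])<60)&(P[:,:,2]>3)&(P[:,:,2]<150)&(im.max(2)<45)
        print(t,np.percentile(P[m][:,2],[0,1,5,20,50]).round(1),m.sum())
a=[cv2.imread(f'pics/c_{t}.png') for t in('s3','s5')]; cv2.imwrite('pics/c35.png',cv2.resize(np.hstack(a),(800,372)))
```

```text
tray n 1645 c [404.5 243.9] size [101.7  90.4] yaw -0.247 | gap frame [ -9.5 255.3] yaw -0.346
tray n 1242 c [404.8 244.8] size [99.4 90.3] yaw -0.249 | gap frame [ -9.2 256.2] yaw -0.348
s3 [  8.1   9.4  10.6  56.6 102.9] 1797
tray n 1322 c [404.8 244.9] size [101.5  90. ] yaw -0.271 | gap frame [ -9.2 256.2] yaw -0.37
s5 [  8.2   9.5  11.   62.4 104.3] 1621
```

View pics/c35.png

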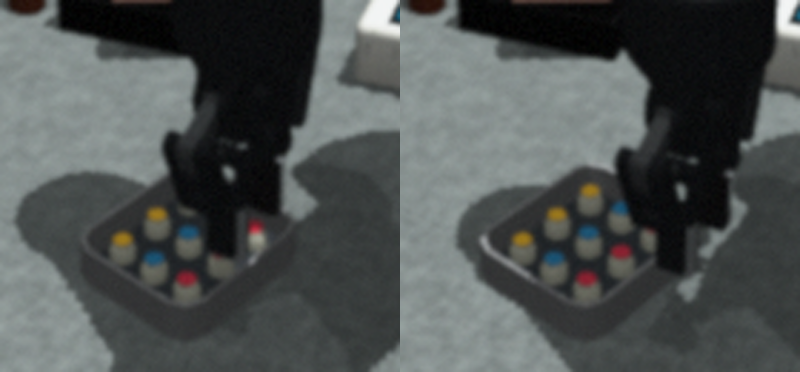

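Run:
```python
from wr import *
im,d,K,E=load('s5');P=cloud(d,K,E)
for v in range(330,362,3): print(v,[ (P[v,u].round(0).astype(int).tolist()) for u in (350,354)])
im,d,K,E=load('w4'); st=arm.read_state(); p=arm.camera_params('wrist'); P,E=wcloud(d,p,st)
print(P[400:,::40][:,:,2].shape, np.round(P[20,600],1),np.round(P[20,60],1))
M=R.from_quat(st['ee_rot']).as_matrix();L=(P-st['position'])@M
for v in (296,299,301,304,310,320,335,350,380,410): print(v,[L[v,u].round(1).tolist() for u in (240,250,262)])
print(st['position'],st['gripper_width'])
```

```text
330 [[335, 302, 113], [332, 296, 111]]
333 [[336, 300, 107], [332, 295, 105]]
336 [[341, 289, 91], [332, 296, 100]]
339 [[341, 290, 87], [332, 295, 94]]
342 [[349, 272, 65], [333, 292, 86]]
345 [[347, 275, 62], [341, 274, 63]]
348 [[348, 274, 55], [342, 273, 57]]
351 [[348, 273, 49], [343, 271, 49]]
354 [[351, 267, 38], [341, 273, 46]]
357 [[361, 245, 9], [358, 236, 3]]
360 [[360, 246, 5], [356, 241, 2]]
(80, 16) [444.6 133.5   1.6] [451.3 334.9   1.1]
296 [[-34.8, 8.2, -6.2], [-30.4, 8.6, -6.4], [-24.9, 8.2, -6.2]]
299 [[-34.9, 8.3, -7.7], [-23.8, -30.3, 10.2], [-19.7, -29.5, 9.8]]
301 [[-35.0, 8.4, -8.7], [-23.5, -32.3, 10.4], [-19.3, -32.5, 10.4]]
304 [[-35.2, 8.9, -10.5], [-23.2, -34.7, 10.4], [-18.9, -35.7, 10.9]]
310 [[-35.2, 8.3, -13.2], [-22.4, -40.1, 10.7], [-18.7, -37.5, 9.5]]
320 [[-24.7, -46.1, 10.2], [-21.6, -45.5, 9.9], [-18.5, -40.2, 7.1]]
335 [[-22.8, -56.8, 10.9], [-19.9, -56.5, 10.7], [-18.8, -39.3, 0.9]]
350 [[-21.7, -63.8, 10.2], [-18.8, -64.4, 10.5], [-18.6, -42.7, -2.8]]
380 [[-18.7, -80.4, 12.1], [-19.1, -65.1, 1.3], [-26.6, 8.4, -50.7]]
410 [[-15.7, -96.9, 16.7], [-19.8, -64.1, -9.7], [-27.2, 8.2, -67.8]]
[341.59136483 242.3494495    8.4690343 ] 36.24979739673081
```

Run:
```python
from wr import *
im,d,K,E=load('s5');P=cloud(d,K,E); st=arm.read_state();M=R.from_quat(st['ee_rot']).as_matrix()
L=(P-st['position'])@M
for t,(Q,i) in {'side':(L,im)}.items():
  m=(abs(L[:,:,0])<90)&(abs(L[:,:,2])<90)&(i.max(2)<60)&(P[:,:,2]>30)
  for a in range(-30,-190,-10):
    k=m&(L[:,:,1]<a)&(L[:,:,1]>=a-10)
    if k.sum()>3: print(a,k.sum(),'x',np.percentile(L[k][:,0],[1,99]).round(0),'z',np.percentile(L[k][:,2],[1,99]).round(0))
```

```text
-30 86 x [-32.  20.] z [-11.   6.]
-40 126 x [-33.  20.] z [-11.   7.]
-50 116 x [-33.  20.] z [-11.   6.]
-60 54 x [-31.  25.] z [-12.   3.]
-70 126 x [-51.  40.] z [-13.  10.]
-80 166 x [-54.  51.] z [-13.  10.]
-90 231 x [-58.  53.] z [-17.  11.]
-100 210 x [-62.  58.] z [-17.  12.]
-110 200 x [-66.  49.] z [-19.  11.]
-120 337 x [-68.  16.] z [-20.  10.]
-130 255 x [-62.  12.] z [-19.   7.]
-140 120 x [-41. -16.] z [-11.   9.]
-150 162 x [-39.  -2.] z [-37.  13.]
-160 329 x [-39.   3.] z [-38.  32.]
-170 341 x [-39.   2.] z [-37.  32.]
-180 340 x [-39.   1.] z [-38.  32.]
```

```bash
python3 -m creep '[[[-6,4,0],[0,0,-0.08],-0.15],[[-11,10,0],[0,0,-0.16],-0.15],[[-12,14,0],[0,0,-0.225],-0.15],[[-12,14,-6],[0,0,-0.225],-0.15],[[-12,14,-12],[0,0,-0.225],-0.15],[[-12,14,-17],[0,0,-0.225],-0.15],[[-12,14,-22],[0,0,-0.225],-0.15],[[-12,14,-24],[0,0,-0.225],-0.15],[[-12,14,-24],[0,0,-0.225],-0.15],[[-12,14,-24],[0,0,-0.225],-0.15]]'
python3 wtray.py w6 44
python3 - <<'E'
from wr import *
print(arm.read_state()['contact_force'])
im,d,p,st=grab('side','s6')
c=im[260:390,260:400,::-1]; cv2.imwrite(f'pics/c6.png',cv2.resize(c,None,fx=4,fy=4,interpolation=2))
E
```

```text
clock: 5.73
position: [329.5, 255.8, -15.9]
ee_rot: [0.432, -0.56, 0.56, -0.431]
contact_force: [0.5, -0.2, 0.1]
gripper_width: 36.5
pos [329.5 255.8 -15.9] yaw -1.829
tool x range [-56.8  43. ] z [ 31.3 103.4] zworld 22.7
near wall slope -0.0042 z at tray mid 31.7 mid x -6.9 res 0.3
centre [404.4 243. ] wall dir ang -1.8327 gap [ -9.7 254.4]
[ 0.22663358 -0.27886589  0.55186829]
```

View pics/c6.png

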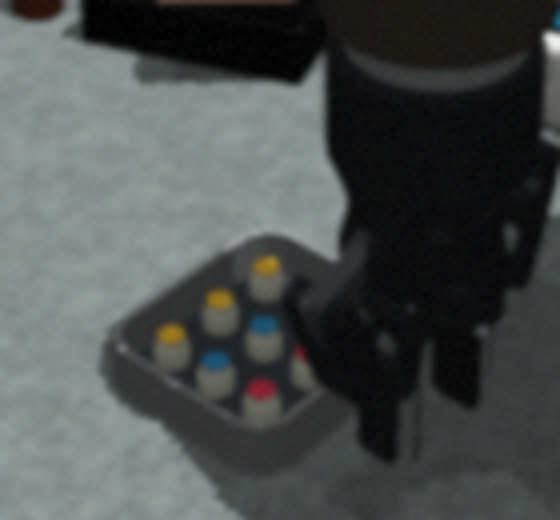

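View pics/w6.png

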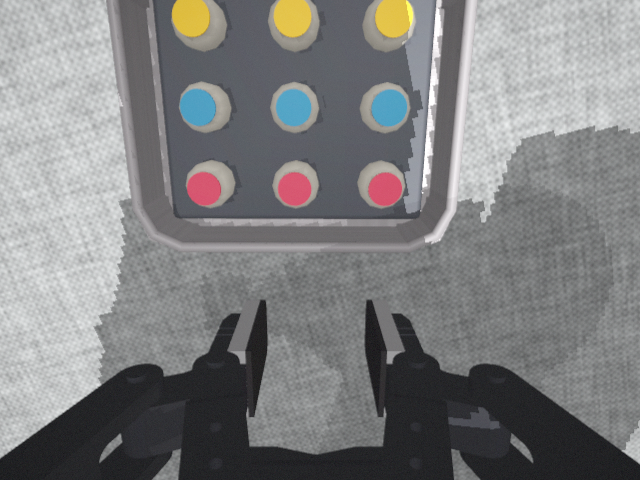

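```bash
python3 -m creep '[[[0,0,-5],[0,0,0],-0.15],[[6,-1.5,-5],[0,0,0],-0.15],[[12,-3,-5],[0,0,0],-0.15],[[16,-4,-5],[0,0,0],-0.15],[[18.5,-4.7,-5],[0,0,0],-0.15],[[18.5,-4.7,-5],[0,0,0],-0.15]]'
python3 -m creep '[[[3.2,-1.4,0],[0,0,0.019],-0.15],[[4.7,-2.5,0],[0,0,0.037],-0.15],[[6.2,-3.4,0],[0,0,0.056],-0.15],[[7.7,-4.4,0],[0,0,0.075],-0.15],[[9.2,-5.3,0],[0,0,0.094],-0.15],[[10.7,-6.2,0],[0,0,0.113],-0.15]]'
python3 - <<'E'
from h import *
im,d,p,st=grab('wrist','w7')
E
```

```text
clock: 6.33
position: [348.8, 251.2, -20.6]
ee_rot: [-0.431, 0.56, -0.56, 0.431]
contact_force: [0.9, -0.4, -0.8]
gripper_width: 36.2
clock: 6.83
position: [358.4, 244.5, -20.8]
ee_rot: [0.463, -0.534, 0.535, -0.463]
contact_force: [-4.3, -0.8, 2.4]
gripper_width: 36.9
```

View pics/w7.png

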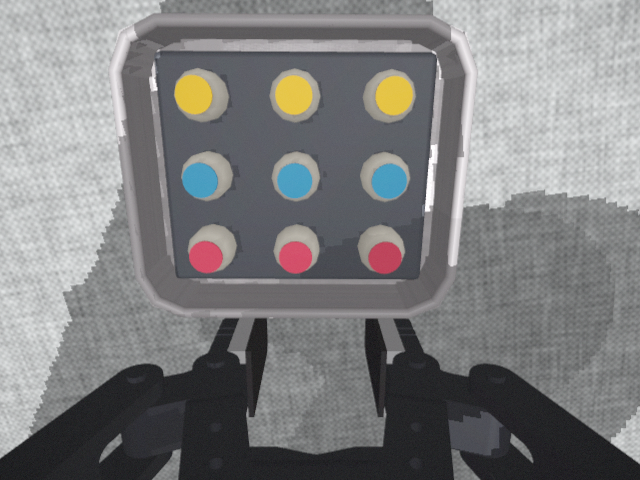

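```bash
python3 -m creep '[[[1.6,-0.9,0],[0,0,0.018],-0.15],[[3.1,-1.7,0],[0,0,0.037],-0.15],[[4.7,-2.5,0],[0,0,0.056],-0.15],[[6.3,-3.3,0],[0,0,0.075],-0.15],[[7.9,-4.1,0],[0,0,0.093],-0.15],[[9.6,-4.8,0],[0,0,0.112],-0.15],[[9.6,-4.8,0],[0,0,0.112],-0.15],[[4,-4.8,0],[0,0,0.112],-0.15],[[-6,-4.8,0],[0,0,0.112],-0.15],[[-16,-4.8,0],[0,0,0.112],-0.15],[[-16,-4.8,0],[0,0,0.112],-0.15],[[-16,-4.8,0],[0,0,0.112],-0.15]]'
python3 wtray.py w8 44
```

```text
clock: 7.88
position: [342.0, 240.5, -20.5]
ee_rot: [0.492, -0.508, 0.508, -0.492]
contact_force: [-0.4, -0.1, 0.8]
gripper_width: 36.0
pos [342.  240.5 -20.5] yaw -1.602
tool x range [-57.3  42.5] z [ 37.5 102.8] zworld 22.7
near wall slope 0.0002 z at tray mid 37.7 mid x -7.4 res 0.2
centre [423.9 245.4] wall dir ang -1.6014 gap [  9.9 254.8]
```

View pics/w8.png

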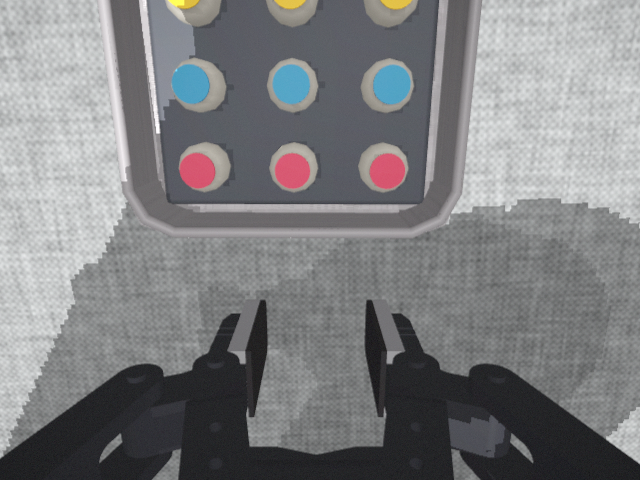

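```bash
python3 -m creep '[[[-5,10,30],[0,0,-0.12],-0.15],[[-5,30,60],[0,0,-0.24],-0.15],[[0,55,80],[0,0,-0.36],-0.15],[[10,80,80],[0,0,-0.48],-0.15],[[25,92,80],[0,0,-0.6],-0.15],[[45,92,80],[0,0,-0.72],-0.15],[[60,92,80],[0,0,-0.84],-0.15],[[72,92,80],[0,0,-0.96],-0.15],[[80,92,80],[0,0,-1.08],-0.15],[[84,92,80],[0,0,-1.2],-0.15],[[84,92,80],[0,0,-1.32],-0.15],[[84,92,80],[0,0,-1.44],-0.15]]'
python3 -m creep '[[[0,0,0],[0,0,-0.12],-0.15],[[0,0,-30],[0,0,-0.131],-0.15],[[0,0,-60],[0,0,-0.131],-0.15],[[0,0,-79],[0,0,-0.131],-0.15],[[0,0,-79],[0,0,-0.131],-0.15],[[0,0,-79],[0,0,-0.131],-0.15]]'
python3 wtray.py w9 50
```

```text
clock: 8.93
position: [427.3, 332.3, 59.1]
ee_rot: [-0.032, 0.706, -0.706, 0.032]
contact_force: [-0.2, 0.2, 0.5]
gripper_width: 36.1
clock: 9.43
position: [426.7, 331.9, -20.3]
ee_rot: [-0.011, -0.706, 0.708, 0.012]
contact_force: [-0.5, -0.2, 1.0]
gripper_width: 36.2
pos [426.7 331.9 -20.3] yaw 3.109
tool x range [-43.7  44.2] z [ 36.8 102.1] zworld 22.9
near wall slope -0.0034 z at tray mid 37.0 mid x 0.2 res 0.19
centre [423.4 245. ] wall dir ang 3.1055 gap [  9.4 254.5]
```

View pics/w9.png

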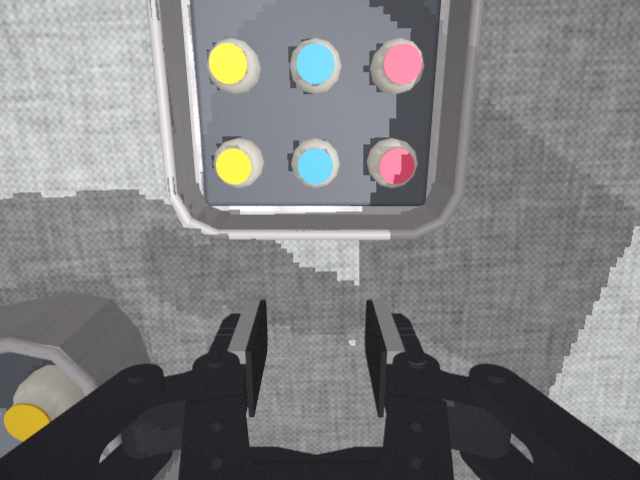

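Run:
```python
import numpy as np
GY=.099
Rm=lambda a:np.array([[np.cos(a),-np.sin(a)],[np.sin(a),np.cos(a)]])
p=np.array([9.6,254.6]);th0=-.13;L=130
tcp=lambda p,t:Rm(GY)@(p+Rm(t)@[0,61.])
T0=tcp(p,th0); s=0
print('approach',(Rm(GY+th0)@[0,-25]).round(1))
out=[(0*T0,0,p)]
for i in range(1,1301):
    s=i*.1; th=th0*(1-s/L); p=p+.1*np.array([np.sin(th),-np.cos(th)])
    if i%65==0: out.append((tcp(p,th)-T0,th-th0,p))
for k,o in enumerate(out): print(k,o[0].round(1),round(o[1],4),o[2].round(1))
```

```text
approach [ -0.8 -25. ]
0 [-0.  0.] 0 [  9.6 254.6]
1 [-0.6 -6.5] 0.0065 [  8.8 248.2]
2 [ -1.1 -13. ] 0.013 [  8.  241.7]
3 [ -1.6 -19.5] 0.0195 [  7.3 235.2]
4 [ -2.1 -26. ] 0.026 [  6.6 228.8]
5 [ -2.5 -32.5] 0.0325 [  5.9 222.3]
6 [ -2.8 -39. ] 0.039 [  5.3 215.8]
7 [ -3.1 -45.5] 0.0455 [  4.7 209.4]
8 [ -3.4 -52. ] 0.052 [  4.2 202.9]
9 [ -3.7 -58.5] 0.0585 [  3.7 196.4]
10 [ -3.9 -65. ] 0.065 [  3.3 189.9]
11 [ -4.  -71.5] 0.0715 [  2.9 183.4]
12 [ -4.1 -78. ] 0.078 [  2.5 176.9]
13 [ -4.2 -84.5] 0.0845 [  2.2 170.4]
14 [ -4.2 -91. ] 0.091 [  1.9 164. ]
15 [ -4.2 -97.6] 0.0975 [  1.7 157.5]
16 [  -4.2 -104.1] 0.104 [  1.5 151. ]
17 [  -4.1 -110.6] 0.1105 [  1.4 144.5]
18 [  -3.9 -117.1] 0.117 [  1.3 138. ]
19 [  -3.7 -123.6] 0.1235 [  1.2 131.5]
20 [  -3.5 -130.1] 0.13 [  1.2 125. ]
```

```bash
python3 -m creep '[[[-0.2,-7,0],[0,0,0],-0.15],[[-0.4,-14,0],[0,0,0],-0.15],[[-0.6,-20,0],[0,0,0],-0.15],[[-0.8,-24,0],[0,0,0],-0.15],[[-0.8,-26,0],[0,0,0],-0.15]]'
python3 -m creep '[[[-0.6,-6.5,0],[0,0,0.0065],-0.15],[[-1.1,-13,0],[0,0,0.013],-0.15],[[-1.6,-19.5,0],[0,0,0.0195],-0.15],[[-2.1,-26,0],[0,0,0.026],-0.15],[[-2.5,-32.5,0],[0,0,0.0325],-0.15],[[-2.8,-39,0],[0,0,0.039],-0.15],[[-3.1,-45.5,0],[0,0,0.0455],-0.15],[[-3.4,-52,0],[0,0,0.052],-0.15],[[-3.7,-58.5,0],[0,0,0.0585],-0.15],[[-3.9,-65,0],[0,0,0.065],-0.15],[[-3.9,-65,0],[0,0,0.065],-0.15]]'
python3 wtray.py w10 50
```

```text
clock: 9.9
position: [426.1, 305.7, -19.0]
ee_rot: [0.012, 0.707, -0.707, -0.012]
contact_force: [-1.1, 3.0, 1.7]
gripper_width: 36.2
clock: 10.82
position: [421.0, 239.0, -20.1]
ee_rot: [0.012, -0.706, 0.708, -0.01]
contact_force: [-0.3, 1.0, 0.2]
gripper_width: 36.2
pos [421.  239.  -20.1] yaw -3.111
tool x range [-44.6  43.4] z [ 14.9 102.1] zworld 22.6
near wall slope 0.024 z at tray mid 31.1 mid x -0.6 res 11.17
centre [425.3 158. ] wall dir ang -3.0866 gap [  2.7 167.8]
```

View pics/w10.png

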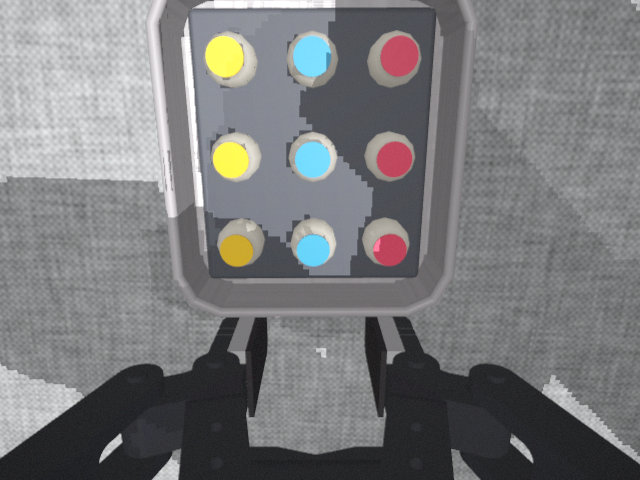

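```bash
python3 -m creep '[[[-0.1,-6.5,0],[0,0,0.0065],-0.15],[[-0.2,-13,0],[0,0,0.013],-0.15],[[-0.3,-19.5,0],[0,0,0.0195],-0.15],[[-0.3,-26,0],[0,0,0.026],-0.15],[[-0.3,-32.6,0],[0,0,0.0325],-0.15],[[-0.3,-39.1,0],[0,0,0.039],-0.15],[[-0.2,-45.6,0],[0,0,0.0455],-0.15],[[0,-52.1,0],[0,0,0.052],-0.15],[[0.2,-58.6,0],[0,0,0.0585],-0.15],[[0.4,-65,0],[0,0,0.065],-0.15],[[0.4,-65,0],[0,0,0.065],-0.15]]'
python3 wtray.py w11 50
python3 - <<'E'
from tray import *
im,d,p,st=grab('top','t11');im,d,K,E=load('t11');P=cloud(d,K,E)
E
```

```text
clock: 11.78
position: [421.9, 174.7, -19.7]
ee_rot: [0.034, -0.706, 0.707, -0.034]
contact_force: [-0.3, -0.0, -0.6]
gripper_width: 36.2
pos [421.9 174.7 -19.7] yaw -3.045
tool x range [-45.1  42.9] z [ 14.9 102.1] zworld 22.6
near wall slope 0.0154 z at tray mid 32.2 mid x -1.1 res 12.11
centre [431.6  93.1] wall dir ang -3.0301 gap [  2.6 102.6]
```

View pics/w11.png

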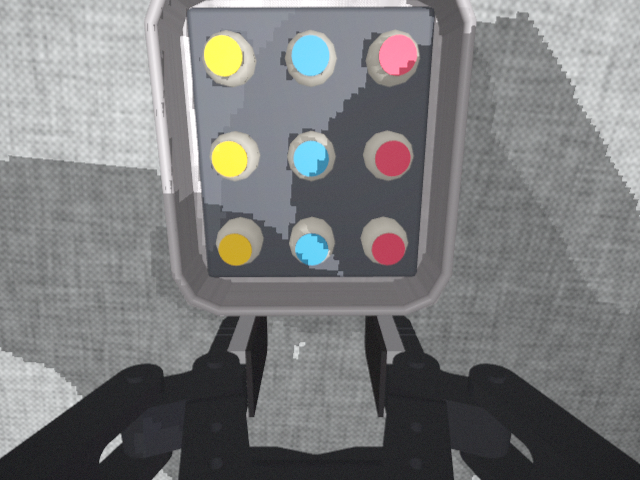

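View pics/t11.png

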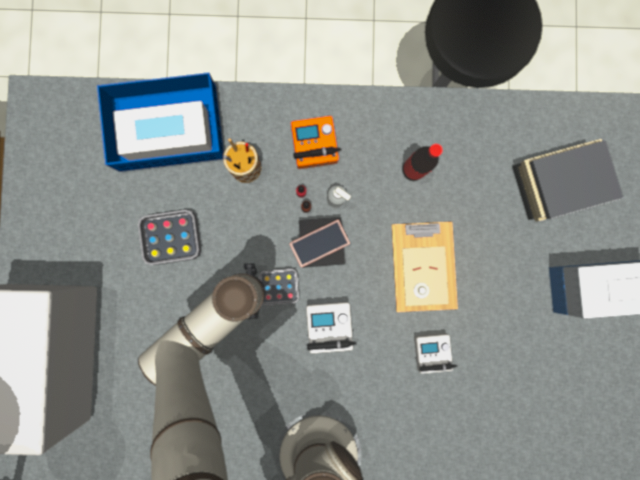

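Run:
```python
from tray import *
im,d,K,E=load('t11');P=cloud(d,K,E)
v,u=np.mgrid[:480,:640]
m=(u>=255)&(u<306)&(v>=255)&(v<320)&(P[:,:,2]>14)&(P[:,:,2]<32)
m=cv2.morphologyEx(m.astype(np.uint8),cv2.MORPH_CLOSE,np.ones((2,2)))>0
top=[];bot=[]
for c in range(270,297):
    r=np.where(m[:,c])[0]
    top.append((c,r.min()-.5)); bot.append((c,r.max()+.5))
n=np.array([np.cos(GY),np.sin(GY)]); t=np.array([-n[1],n[0]])
for nm,q in(('top',top),('bot',bot)):
    W=(ray(K,E,q,24)[:,:2]-GO); a=W@n;b=W@t
    k=abs(a-np.median(a))<4
    print(nm,np.polyfit(b[k],a[k],1).round(4),np.median(a).round(1),k.sum())
r=[(np.where(m[r_])[0].max()+.5,r_) for r_ in range(276,296) if m[r_].any()]
W=ray(K,E,r,24)[:,:2]-GO; print('front y',np.median(W@t).round(1))
# gap re-check
v0=np.arange(0)
for zl,(a0,a1,b0,b1),wh in((42,(310,345,215,275),'max'),(42,(310,350,295,365),'min')):
    mm=(P[:,:,2]>zl)&(P[:,:,2]<70)&(v>b0)&(v<b1)
    q=[]
    for c in range(a0,a1):
        r=np.where(mm[:,c])[0]
        if len(r): q.append((c,r.max()+.5 if wh=='max' else r.min()-.5))
    W=ray(K,E,q,50)[:,:2]-GO; print(wh,np.polyfit(W@t,W@n,1).round(4),np.median(W@n).round(1), 'range t',(W@t).min().round(0),(W@t).max().round(0))
```

```text
top [3.42000e-02 3.97665e+01] 43.6 27
bot [-7.0000e-03 -4.4031e+01] -44.8 27
front y 68.9
max [-5.70000e-03  4.77148e+01] 47.6 range t -49.0 37.0
min [ 2.90000e-03 -4.76778e+01] -47.6 range t -53.0 45.0
```

```bash
python3 -m creep '[[[0.6,-6,0],[0,0,0.002],-0.15],[[1.2,-12,0],[0,0,0.002],-0.15],[[1.8,-18,0],[0,0,0.002],-0.15],[[2.4,-24,0],[0,0,0.002],-0.15],[[3,-30,0],[0,0,0.002],-0.15],[[3.6,-36,0],[0,0,0.002],-0.15],[[4.2,-42,0],[0,0,0.002],-0.15],[[4.8,-48,0],[0,0,0.002],-0.15],[[5.4,-54,0],[0,0,0.002],-0.15],[[6,-60,0],[0,0,0.002],-0.15],[[6.6,-66,0],[0,0,0.002],-0.15],[[7.2,-72,0],[0,0,0.002],-0.15]]'
python3 wtray.py w12 50
```

```text
clock: 12.88
position: [429.9, 103.9, -19.5]
ee_rot: [-0.035, 0.706, -0.706, 0.035]
contact_force: [-0.5, 4.5, 2.0]
gripper_width: 36.1
pos [429.9 103.9 -19.5] yaw -3.042
tool x range [-46.1  52. ] z [ 15.1 102.5] zworld 22.8
near wall slope -0.0404 z at tray mid 30.4 mid x 3.0 res 7.24
centre [432.9  23.5] wall dir ang -3.0828 gap [-3.  33.1]
```

View pics/w12.png

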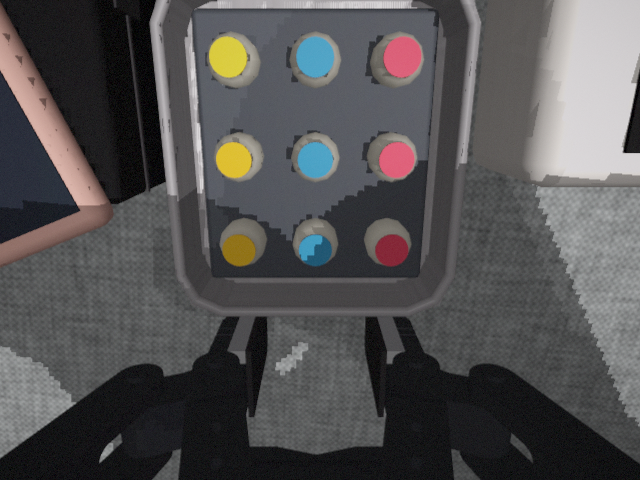

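```bash
python3 -m creep '[[[-1,8,0],[0,0,0],-0.15],[[-2,16,0],[0,0,0],-0.15],[[-2.5,24,4],[0,0,0],-0.15],[[-2.5,25,6],[0,0,0],-0.5],[[-2.5,25,6],[0,0,0],-1],[[-2.5,25,6],[0,0,0],-1],[[-2.5,25,6],[0,0,0],-1],[[-2.5,25,6],[0,0,0],-1],[[-2.5,25,6],[0,0,0],-1],[[-2.5,25,6],[0,0,0],-1]]'
python3 wtray.py w13 50
python3 - <<'E'
from wr import *
im,d,p,st=grab('side','s13'); im,d,K,E=load('s13');P=cloud(d,K,E);M=R.from_quat(st['ee_rot']).as_matrix()
L=(P-st['position'])@M
m=(abs(L[:,:,0])<90)&(abs(L[:,:,2])<40)&(im.max(2)<60)&(P[:,:,2]>4)
for a in range(10,-170,-10):
    k=m&(L[:,:,1]<a)&(L[:,:,1]>=a-10)
    if k.sum()>3: print(a,k.sum(),'x',np.percentile(L[k][:,0],[2,98]).round(0),'z',np.percentile(L[k][:,2],[2,98]).round(0))
im,d,K,_=load('w13');P,E=wcloud(d,p if 0 else arm.camera_params('wrist'),st)
np.save('pics/w13P.npy',P)
c=im[200:]
E
```

```text
clock: 13.77
position: [427.0, 129.1, -13.8]
ee_rot: [0.035, -0.706, 0.706, -0.035]
contact_force: [0.1, 0.0, 0.5]
gripper_width: -0.1
pos [427.  129.1 -13.8] yaw -3.043
tool x range [-47.1  67.9] z [ 36.9 103.7] zworld 23.0
near wall slope 0.0254 z at tray mid 37.4 mid x 10.4 res 0.38
centre [426.6  41.2] wall dir ang -3.0175 gap [-7.6 51.4]
-10 15 x [-22.  36.] z [36. 39.]
-20 97 x [-36.  34.] z [-8. 40.]
-30 123 x [-36.  36.] z [-12.  40.]
-40 72 x [-13.  13.] z [-12.   4.]
-50 78 x [-13.  13.] z [-12.   4.]
-60 63 x [-17.  15.] z [-13.  -4.]
-70 165 x [-29.  31.] z [-15.   8.]
-80 250 x [-38.  38.] z [-14.   9.]
-90 220 x [-48.  45.] z [-18.   9.]
-100 226 x [-54.  52.] z [-18.   6.]
-110 340 x [-58.  60.] z [-19.   8.]
-120 327 x [-56.  56.] z [-21.   6.]
-130 299 x [-39.  41.] z [-20.   5.]
-140 112 x [-38.  39.] z [-13.   5.]
-150 113 x [-25.  37.] z [-38.   3.]
-160 233 x [-28.  37.] z [-39.  -1.]
```

View pics/w13.png

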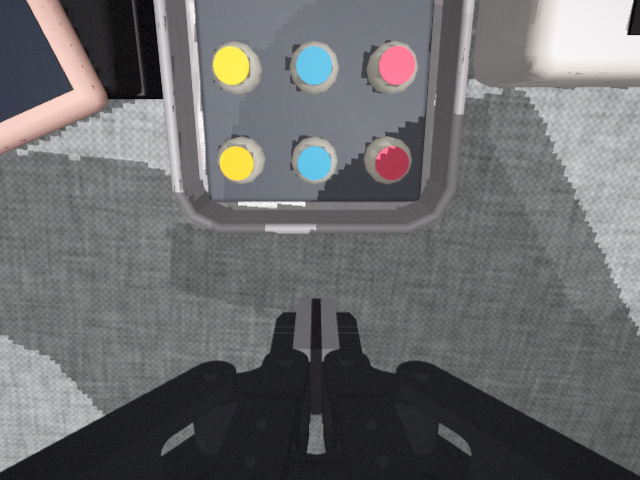

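View pics/s13.png

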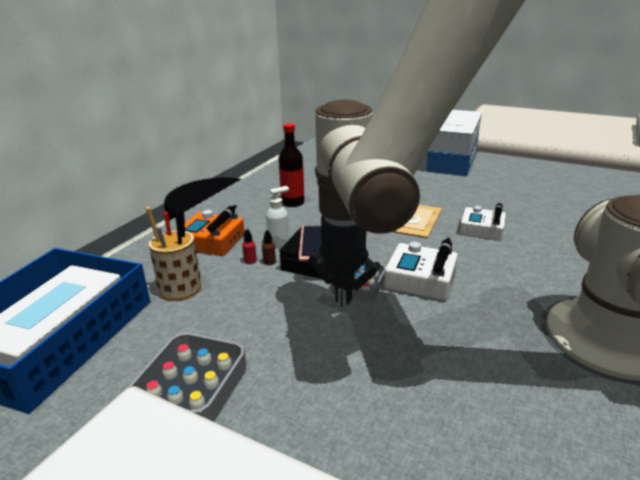

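```bash
python3 -m creep '[[[0.5,-6,-4],[0,0,0],-1],[[1,-12,-4],[0,0,0],-1],[[1.8,-19,-4],[0,0,0],-1],[[2.4,-25,-4],[0,0,0],-1],[[2.9,-30,-4],[0,0,0],-1],[[3.4,-35,-4],[0,0,0],-1],[[4,-41,-4],[0,0,0],-1],[[4.5,-47,-4],[0,0,0],-1],[[5,-53,-4],[0,0,0],-1],[[5.5,-59,-4],[0,0,0],-1],[[6,-65,-4],[0,0,0],-1],[[6,-65,-4],[0,0,0],-1]]'
python3 wtray.py w14 50|head -1
```

```text
clock: 14.87
position: [432.7, 63.0, -17.7]
ee_rot: [0.035, -0.706, 0.706, -0.034]
contact_force: [-0.0, -1.1, -0.6]
gripper_width: 0.0
pos [432.7  63.  -17.7] yaw -3.044
```

View pics/w14.png

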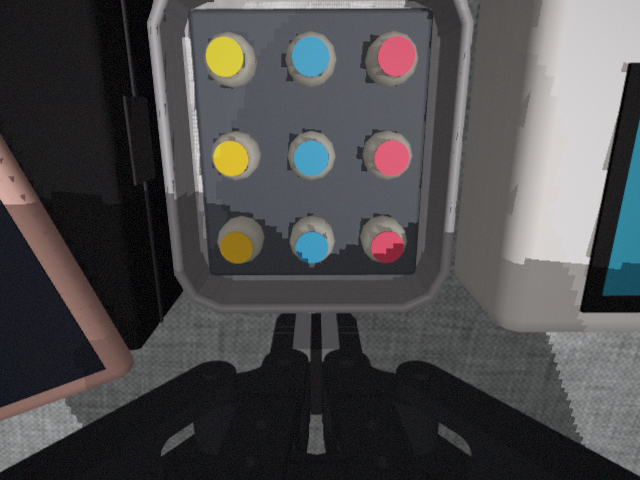

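Run:
```python
from wr import *
im,d,K,_=load('w14'); st=arm.read_state(); P,E=wcloud(d,arm.camera_params('wrist'),st)
M=R.from_quat(st['ee_rot']).as_matrix();L=(P-st['position'])@M
for uv in [(122,362),(40,210),(205,370),(150,390),(80,430),(430,372),(175,300),(500,310),(20,455)]: print(uv,'world',P[uv[1],uv[0]].round(0),'tool',L[uv[1],uv[0]].round(0))
```

```text
(122, 362) world [483.  55.  57.] tool [-49. -74.  13.]
(40, 210) world [501.  18.  54.] tool [-64. -72.  52.]
(205, 370) world [461.  53.  60.] tool [-27. -78.  13.]
(150, 390) world [473.  56.  65.] tool [-39. -83.  11.]
(80, 430) world [482.  56.  79.] tool [-48. -97.  12.]
(430, 372) world [406.  48.  60.] tool [ 29. -78.  13.]
(175, 300) world [481.  55.  20.] tool [-47. -37.  13.]
(500, 310) world [385.  36.  47.] tool [ 50. -65.  23.]
(20, 455) world [554. 146.   0.] tool [-129.  -18.  -70.]
```

```bash
python3 -m creep '[[[0.6,-6,0],[0,0,0],-1],[[1.2,-12,0],[0,0,0],-1],[[1.8,-18,0],[0,0,0],-1],[[2.4,-24,0],[0,0,0],-1],[[3,-30,0],[0,0,0],-1],[[3.6,-36,0],[0,0,0],-1],[[4.2,-42,0],[0,0,0],-1],[[4.8,-48,0],[0,0,0],-1],[[5.4,-54,0],[0,0,0],-1],[[6,-60,0],[0,0,0],-1],[[6.6,-66,0],[0,0,0],-1],[[7.2,-72,0],[0,0,0],-1]]'
python3 wtray.py w15 50|head -1
```

```text
clock: 15.92
position: [440.5, -8.3, -17.6]
ee_rot: [-0.035, 0.706, -0.706, 0.035]
contact_force: [-0.3, 2.5, 1.5]
gripper_width: -0.1
pos [440.5  -8.3 -17.6] yaw -3.042
```

View pics/w15.png

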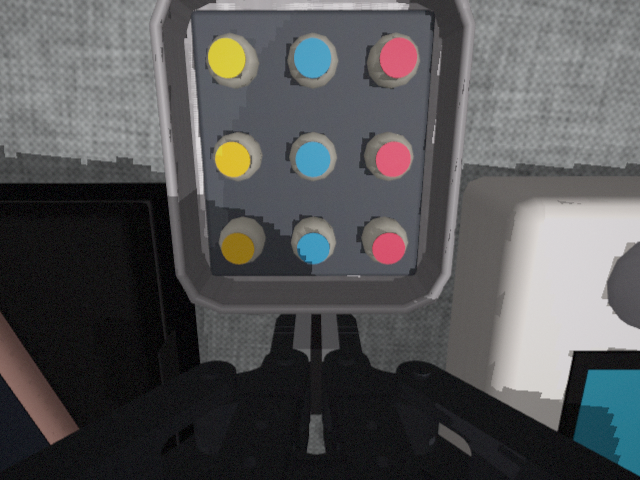

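```bash
python3 -m creep '[[[0.5,-5,0],[0,0,0],-1],[[1,-10,0],[0,0,0],-1],[[1.5,-15,0],[0,0,0],-1],[[2,-20,0],[0,0,0],-1],[[2.5,-25,0],[0,0,0],-1],[[3,-30,0],[0,0,0],-1],[[3.5,-35,0],[0,0,0],-1],[[4,-40,0],[0,0,0],-1],[[4.5,-45,0],[0,0,0],-1],[[5,-50,0],[0,0,0],-1],[[5,-50,0],[0,0,0],-1]]'
python3 wtray.py w16 50|head -1
cat > fin.py <<'E'
from tray import *
import sys
im,d,p,st=grab('top',sys.argv[1]);im,d,K,E=load(sys.argv[1]);P=cloud(d,K,E)
v,u=np.mgrid[:480,:640]
Z=P[:,:,2]
mb=(u>380)&(u<470)&(v>210)&(v<325)&(Z>3)&(Z<25)
mb=cv2.morphologyEx(mb.astype(np.uint8),cv2.MORPH_OPEN,np.ones((3,3)))>0
hsv=cv2.cvtColor(im,cv2.COLOR_RGB2HSV)
# board left edge by colour (wood)
wood=((hsv[:,:,0]>10)&(hsv[:,:,0]<30)&(hsv[:,:,1]>70)&(u>380)&(u<470)&(v>210)&(v<325))
q=[];
for r in range(240,305):
    c=np.where(wood[r])[0]
    if len(c): q.append((c.min()-.5,r))
W=ray(K,E,q,6)[:,:2]-GO; n=np.array([np.cos(GY),np.sin(GY)]); t=np.array([-n[1],n[0]])
X=W@n;Y=W@t; k=abs(Y-np.median(Y))<6; f=np.polyfit(X[k],Y[k],1); print('board edge gap y at x=0',f[1].round(1),'slope',f[0].round(4),k.sum())
mt=(u>330)&(u<395)&(v>250)&(v<315)&(Z>14)&(Z<32)
q=[]
for r in range(268,300):
    c=np.where(mt[r])[0]
    if len(c): q.append((c.max()+.5,r))
W=ray(K,E,q,24)[:,:2]-GO;X=W@n;Y=W@t; k=abs(Y-np.median(Y))<5; g=np.polyfit(X[k],Y[k],1); print('tray front y',np.median(Y[k]).round(1),'slope',g[0].round(4),'x',X[k].min().round(0),X[k].max().round(0))
c=im[200:380,280:480,::-1]; cv2.imwrite(f'pics/{sys.argv[1]}c.png',cv2.resize(c,None,fx=3,fy=3,interpolation=2))
E
python3 fin.py t16
```

```text
clock: 16.88
position: [445.2, -58.7, -17.7]
ee_rot: [0.035, -0.706, 0.706, -0.034]
contact_force: [0.3, -0.5, -0.2]
gripper_width: 0.2
pos [445.2 -58.7 -17.7] yaw -3.044
board edge gap y at x=0 -180.2 slope -0.0246 61
tray front y -163.0 slope -0.025 x -36.0 29.0
```

View pics/w16.png

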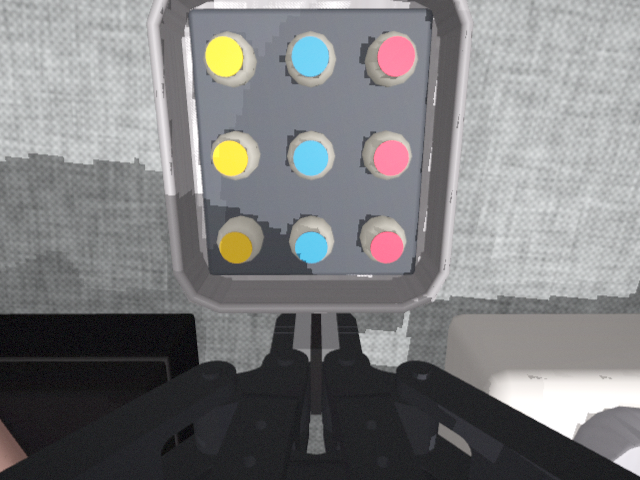

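View pics/t16c.png

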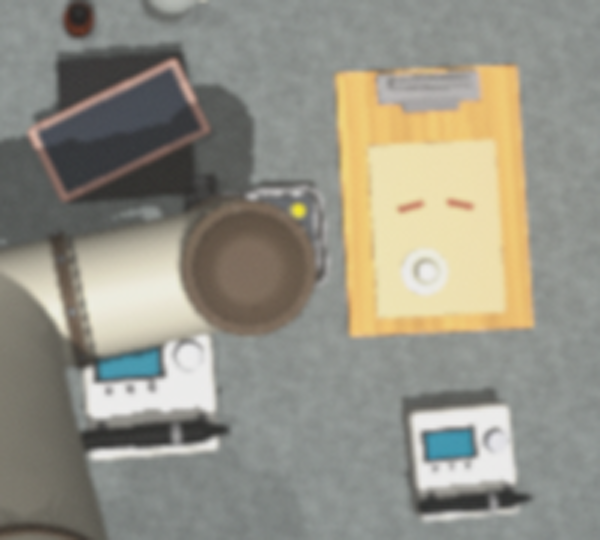

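```bash
python3 -m creep '[[[0.4,-4,0],[0,0,0],-1],[[0.8,-8,0],[0,0,0],-1],[[1.2,-11,0],[0,0,0],-1],[[1.4,-13.5,0],[0,0,0],-1],[[1.4,-13.5,0],[0,0,0],-1]]'
python3 fin.py t17; python3 wtray.py w17 50|head -1
```

```text
clock: 17.4
position: [446.8, -71.7, -17.7]
ee_rot: [0.035, -0.706, 0.706, -0.035]
contact_force: [-0.3, 0.6, -1.1]
gripper_width: -0.0
board edge gap y at x=0 -152.6 slope 0.0928 7
tray front y -175.9 slope -0.0255 x -37.0 28.0
pos [446.7 -71.6 -17.7] yaw -3.043
```

View pics/t17c.png

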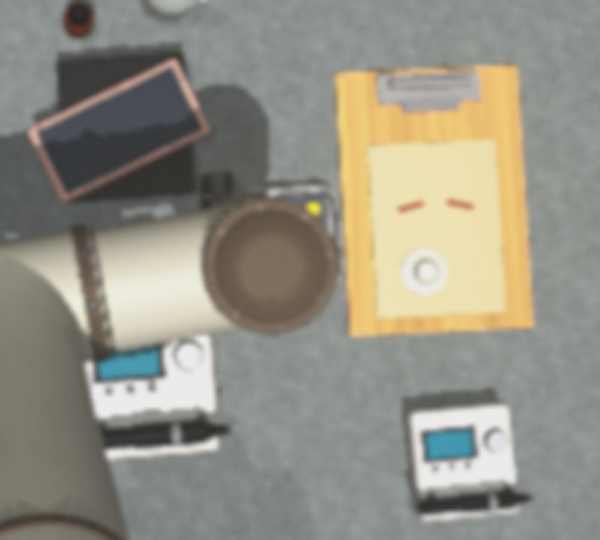

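```bash
python3 -m creep '[[[0.1,-1,0],[0,0,0],-1],[[0.2,-2,0],[0,0,0],-1],[[0.3,-3,0],[0,0,0],-1],[[0.4,-4,0],[0,0,0],-1],[[0.4,-4,0],[0,0,0],-1]]'
python3 fin.py t18
```

```text
clock: 17.92
position: [447.2, -75.3, -17.7]
ee_rot: [-0.035, 0.706, -0.706, 0.035]
contact_force: [-0.2, 1.5, 0.0]
gripper_width: 0.3
board edge gap y at x=0 -152.4 slope -0.0766 8
tray front y -178.7 slope -0.0837 x -9.0 27.0
```

View pics/t18c.png

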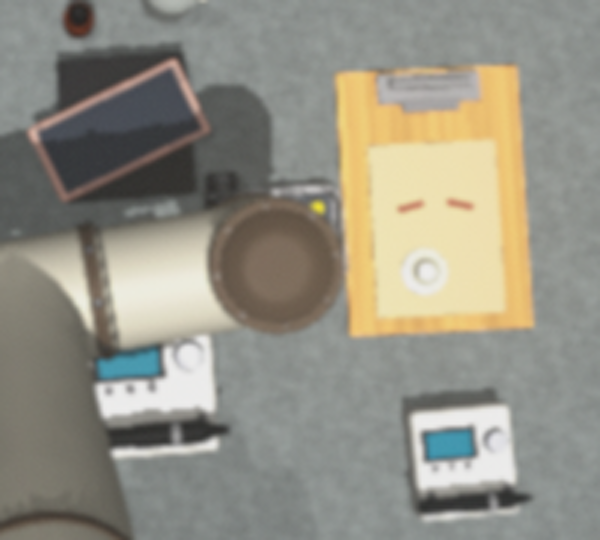

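```bash
python3 -m creep '[[[-0.6,6,0],[0,0,0],-1],[[-1.5,15,0],[0,0,0],-1],[[-2,20,25],[0,0,0],-1],[[-2,20,60],[0,0,0],-1],[[-2,20,100],[0,0,0],-1],[[-2,25,140],[0,0,0],-1],[[-4,60,160],[0,0,0],-1],[[-8,95,165],[0,0,0],-1],[[-12,130,165],[0,0,0],-1],[[-15,165,165],[0,0,0],-1],[[-15,190,165],[0,0,0],-1],[[-15,190,165],[0,0,0],-1]]'
python3 fin.py t19
python3 - <<'E'
from tray import *
im,d,K,E=load('t19');P=cloud(d,K,E)
c,a=tray(P,335,255,396,315,lo=14)
import meas
v,u=np.mgrid[:480,:640]
def brd(tag):
    im,d,K,E=load(tag);P=cloud(d,K,E);Z=P[:,:,2]
    hsv=cv2.cvtColor(im,cv2.COLOR_RGB2HSV)
    m=(u>387)&(u<470)&(v>215)&(v<320)&(Z>3)&(Z<14)
    meas.edges(P,m,tag)
brd('top0');brd('t19')
E
```

```text
clock: 18.97
position: [432.3, 118.8, 147.7]
ee_rot: [-0.036, 0.706, -0.706, 0.038]
contact_force: [-0.2, 0.2, -1.1]
gripper_width: -0.3
board edge gap y at x=0 -181.0 slope -0.0179 60
tray front y -177.6 slope -0.0837 x -37.0 27.0
tray n 472 c [ 454.6 -137.4] size [ 88.3 100.9] yaw 0.101 | gap frame [   2.7 -129.1] yaw 0.002
top0 n 4684 z 8.0 centre [ 491.7 -267.7] size [231.9 161.7] ang 4.1
t19 n 4705 z 7.9 centre [ 491.1 -267.2] size [230.2 163. ] ang 3.94
```

View pics/t19c.png

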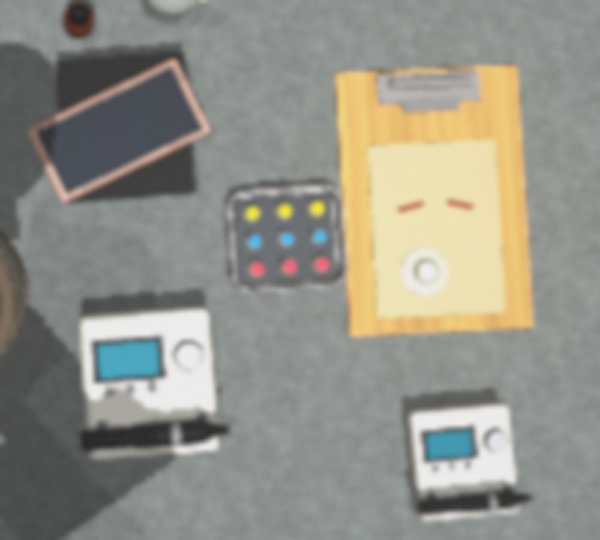

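```bash
python3 -m creep '[[[3,-30,0],[0,0,0],-1],[[7,-65,0],[0,0,0],-1],[[10,-100,0],[0,0,0],-1],[[12,-135,-4],[0,0,0],-1],[[13,-165,-25],[0,0,0],-1],[[13,-170,-60],[0,0,0],-1],[[13,-170,-95],[0,0,0],-1],[[13,-170,-130],[0,0,0],-1],[[13,-170,-155],[0,0,0],-1],[[13,-170,-165],[0,0,0],-1],[[13.5,-175,-165],[0,0,0],-1],[[14,-181,-165],[0,0,0],-1]]'
python3 -m creep '[[[0.5,-5,0],[0,0,0],-1],[[0.9,-9,0],[0,0,0],-1],[[1,-10,0],[0,0,0],-1],[[1.1,-11,0],[0,0,0],-1],[[1.1,-11.5,0],[0,0,0],-1],[[1.2,-12,0],[0,0,0],-1],[[1.2,-12,0],[0,0,0],-1]]'
python3 wtray.py w20 50|head -1
```

```text
clock: 20.02
position: [445.6, -66.8, -18.0]
ee_rot: [0.036, -0.706, 0.706, -0.035]
contact_force: [0.8, -0.1, -0.2]
gripper_width: -0.0
clock: 20.6
position: [448.3, -77.5, -16.8]
ee_rot: [-0.034, 0.706, -0.706, 0.036]
contact_force: [-1.6, 4.7, 4.7]
gripper_width: 0.0
pos [448.3 -77.5 -16.8] yaw -3.042
```

View pics/w20.png

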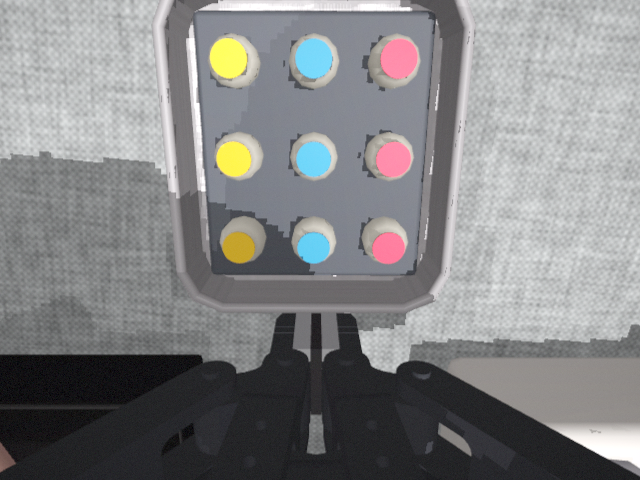

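```bash
python3 -m creep '[[[-0.6,6,0],[0,0,0],-1],[[-1.5,15,0],[0,0,0],-1],[[-2,20,25],[0,0,0],-1],[[-2,20,60],[0,0,0],-1],[[-2,20,100],[0,0,0],-1],[[-2,25,140],[0,0,0],-1],[[-4,60,160],[0,0,0],-1],[[-8,95,165],[0,0,0],-1],[[-12,130,165],[0,0,0],-1],[[-15,165,165],[0,0,0],-1],[[-15,190,165],[0,0,0],-1],[[-15,190,165],[0,0,0],-1]]'
python3 fin.py t21
python3 - <<'E'
from tray import *
import meas
im,d,K,E=load('t21');P=cloud(d,K,E)
c,a=tray(P,335,255,396,315,lo=14)
v,u=np.mgrid[:480,:640]
for tag in('top0','t21'):
    im,d,K,E=load(tag);P=cloud(d,K,E);Z=P[:,:,2]
    meas.edges(P,(u>387)&(u<470)&(v>215)&(v<320)&(Z>3)&(Z<14),tag)
b=np.array([491.5,-267.5]);y=.07;rel=c-b;print('tray in board',rel[0]*np.cos(y)+rel[1]*np.sin(y),-rel[0]*np.sin(y)+rel[1]*np.cos(y),a-y)
i0=load('top0')[0].astype(int);i1=load('t21')[0].astype(int);df=abs(i0-i1).max(2);
cv2.imwrite('pics/df.png',np.clip(df*2,0,255).astype(np.uint8))
E
```

```text
clock: 21.65
position: [432.3, 115.6, 147.5]
ee_rot: [-0.036, 0.706, -0.706, 0.037]
contact_force: [0.2, -0.5, -0.4]
gripper_width: 0.2
board edge gap y at x=0 -182.0 slope -0.0101 60
tray front y -172.0 slope 0.0536 x -41.0 -3.0
tray n 459 c [ 455.  -139.6] size [ 88.3 100.4] yaw 0.096 | gap frame [   2.8 -131.3] yaw -0.003
top0 n 4684 z 8.0 centre [ 491.7 -267.7] size [231.9 161.7] ang 4.1
t21 n 4646 z 8.0 centre [ 490.4 -269.2] size [229.7 163.9] ang 3.73
tray in board -27.47386663077516 130.16699989269506 0.02593500201365395
```

View pics/t21c.png

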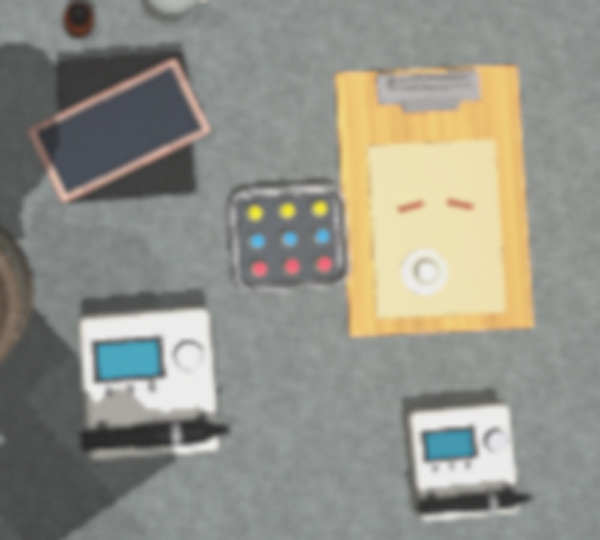

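View pics/t21.png

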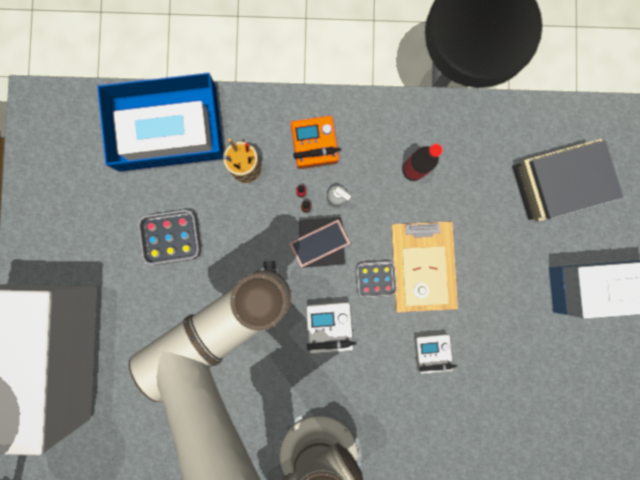

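Tray lies against the board edge (board-frame y ≈ 130 mm, angle 0.026 rad), the board is unmoved to within ~2 mm, the other things stand where they were, and the arm is clear. I am handing it in.

```bash
python3 -c "
from bench import arm
print(arm.job_done())"
```

```text
the job is handed in; nothing more can be done
None
```

The tray went through the gap and lies against the practice board, and I handed the job in at about 22 s. However, an early mistake may already have broken the rule about keeping the fingers out of the tray.

**What I did:**
- I pushed the tray sideways on its −x wall with half-open fingers to bring it into line and turn it.
- I pushed it from behind through an arc to square it with the gap.
- I pushed it straight through with shut fingers, then gave it a last gentle nudge against the board.

**Last checks (top camera, good to about 2 mm):**

| Check | Measured | Limit |
|---|---|---|
| Tray y in board frame | about 130 mm | 125 to 138 mm |
| Tray x in board frame | about −27 mm | ±80 mm |
| Angle to board | about 0.03 rad | 0.10 rad |
| Tray y in gap frame | about −131 mm | −105 to −200 mm |
| Board moved | about 2 mm | 15 mm |

- **Other things:** they looked undisturbed in the picture.
- **Contact:** the arm was clear of everything at the end. The contact forces I read on the way were about 7 N or less.

**What went wrong or disagreed:**
- **First side push:** at half opening the fingertips sit about 30 mm behind the stated TCP. Both the side and wrist cameras showed this. The fingers therefore passed above the rim without touching the tray, which did not move.
- **Possible rule breach:** in that pass the grasp point, worked out from the reported TCP, was over the tray at z of about 27 mm, below the 45 mm limit. Worked out from where the fingers really were, it was at about 57 mm. I can't tell which one the judge uses, so this attempt may have failed there.
- **Edge fits:** the single-line fits of the tray's front edge in the last pictures were unreliable. I relied on the fitted rectangle instead, which matched the tray's true size.

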